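Peel the top tray off the snapped-together stack and present it

TASK

The parts trays in the rack have snapped together: peel the top one, the one with the upright ear, off the stack by raising its ear corner first while the opposite corner stays down, leaving the other trays seated in their rack. Then carry it over to the rubber assembly mat and hold it out over the middle of the mat, open side up and level, about 15 cm above the bench; finish while still holding it there, put nothing down, and leave everything else on the bench as it is.

Things in the scene. Friction and masses are not known exactly. Their poses are not given: they have to be found in the camera images.
- tray_ear (a point): Grip point of the top tray's ear: an upright plate 8 mm thick, 24 mm wide, up to 44 mm above the rim (18 mm above this point; rim 26 mm below). It stands across the tray's +x +y corner, its thickness along the tray's x+y diagonal. Axes: tray x long side, y short side, z up out of the open side. This point is at (72.5, 54.5, 38) mm from tray_mid in those axes.
- tray_mid (a point): Centre of the top tray: grey plastic, rim 164 x 128 mm, 24 mm deep (12 above, 12 below this point), about 140 g. Axes as tray_ear. It nests in the tray below, rim 12 mm above the next rim. Four press studs under its floor (8.5 mm long) sit in springy catches, each letting go at a pull of roughly 2 N within 5 mm of rise; pulled level they drag on all at once.
- tray_far (a point): Top of the top tray's rim at the corner opposite the ear, at (-82, -64, 12) mm from tray_mid in the tray's axes (as tray_ear): the corner about which the tray is peeled up.
- stack_mid (a point): Centre of the rest of the stack: three nested grey trays joined as one, rim 164 x 128 mm, 48 mm high (24 above and below this point), about 0.9 kg, loose, standing between the rack's corner angles. Axes as the top tray's at the start.
- rack: Fixed low steel rack, 180 x 144 mm, base plate 6 mm thick, four corner angles up to 40 mm above the bench. Origin under its centre, on the bench.
- mat_mid (a point): Centre of the top of the fixed black rubber assembly mat, 200 x 180 x 4 mm, flat on the bench.
- gland_mid (a point): Centre of a loose steel gland ring, outside diameter 62 mm, 32 mm high, standing on the mat: leave it.
- bush_mid (a point): Centre of a loose brass bush, diameter 34 mm, 30 mm high, standing between rack and mat: leave it.
- piston_mid (a point): Centre of a loose aluminium piston, diameter 52 mm, 34 mm high: leave it.
- wrench: Loose spanner 200 mm long, lying flat: leave it.
- driver: Loose screwdriver 200 mm long, lying flat: leave it.
- flask: Loose upright aluminium bottle, diameter 56 mm, 150 mm high, origin at the centre of its foot: leave it.
- tin: Loose open steel tin, 110 x 90 x 40 mm, origin at the centre of its underside: leave it.
Mind the look-alikes: they are no part of the job. What is shaped like the part that bears tray_ear but blue is not meant.

How it is judged:
On the way, in this order (a step that is already met when the one before it is completed fails the run):
1. the ear corner is raised at least 25 mm while the opposite corner is still down (within 10 mm of its seated height) (z of tray_ear in the frame of stack_mid above 0.087 m and z of tray_far in the frame of stack_mid below 0.046 m), for 0.1 s.
2. the whole tray is clear above the stack, the other trays still seated (z of tray_far in the frame of stack_mid above 0.06 m and distance of stack_mid from where it was at the start of the episode below 0.01 m), for 0.1 s.
At the end, for the whole second after the job is handed in: The top tray is held still by the fingers alone: centre within 40 mm of the mat's centre, 100 to 210 mm above the bench, open side up within 15 degrees of level; the other trays within 10 mm of their start and level; every other loose thing within 30 mm of its start (horizontal distance between tray_mid and mat_mid below 0.04 m and height (world z) of tray_mid between 0.1 and 0.21 m and angle between tray_mid's own z axis and vertical below 0.26 rad and contact force between tray and the fingers above 1 N and linear speed of tray below 0.03 m/s and distance of stack_mid from where it was at the start of the episode below 0.01 m and angle between stack_mid's own z axis and vertical below 0.05 rad and distance of each of gland_mid, bush_mid, piston_mid, wrench, driver, flask, tin from where it was at the start of the episode below 0.03 m); the arm keeps its last pose, push and grip.
It fails at once if the rest of the stack is pulled out of its rack (moved more than 25 mm) (distance of stack_mid from where it was at the start of the episode above 0.025 m).
It fails at once if another loose thing is knocked away (more than 60 mm) (distance of any of gland_mid, bush_mid, piston_mid, wrench, driver, flask, tin from where it was at the start of the episode above 0.06 m).
It also fails if it takes over 43 s, if anything falls off the work surface, if the arm or the gripper's body presses on something with over 40 N, if the wrist force passes 120 N, or if a joint passes its speed limit or range.

ROBOT

A 6-joint arm with a two-finger parallel gripper is mounted at the origin on the work surface. World frame = base frame: x ahead of the robot, y to its left, z up, the work surface at z = 0. Lengths are in m, angles in rad, forces in N, time in s.
With the tool pointing down it reaches from about 0.375 to 0.9 m from the base axis. Payload 3.1 kg.
Tool frame: the origin (TCP) lies at the very end of the fingers, on their centre line; the grasp point (between the pads) lies 19 mm behind it (manip.pinch_z is the distance from the TCP to the grasp point, in m); z points along the fingers, y is the line along which they close (so a half turn about z gives the same grasp; the last joint's range is limited). The gripper opens to 85 mm and grips with 20 to 120 N. Pads are 22 mm wide; open, the fingers measure 114 mm over their backs; the gripper's body (76 mm by 85 mm) begins 54 mm behind the grasp point. The pads swing forward as they close: fully open they stand 13 mm farther back than shut.
Start: joints at [-1.389, 0.527, 1.433, -0, 1.181, -0.178], TCP at [0.22, -0.585, 0.231] pointing down, gripper open.
Joint ranges: [-3.08, 3.08], [-0.75, 2.2], [0.22, 2.44], [-1.43, 4.57], [0, 2.65], [-2.85, 2.85]. Speed limits (rad/s): [2.79, 2.79, 3.14, 3.14, 3.14, 3.14].

INTERFACE

Orientations are given as a unit quaternion [x, y, z, w].
In Python, from station import manip gives the robot as it stands.
- The arm moves only by the tool servo_tool, never from a script. Its argument "commands" is one flat list of numbers, 7 for each row, row after row: the shift along the tool's x, y, z each as a share of 500 mm, from -1 to 1, then the turn, a rotation vector about the tool's x, y, z each as a share of 360 degrees, from -1 to 1, then the opening, from -1 (shut) to 1 (fully open). In form: [dx, dy, dz, rx, ry, rz, claw, dx, dy, dz, rx, ry, rz, claw, ...]. A call has 1 to 12 rows; each row shifts and turns the commanded pose from where the row before left it, along the tool's axes as they then stand; what a row does not reach is not made up. A row lasts 1/12 s, in which the tool goes at most 41.7 mm and 7.16 degrees, less where a joint would pass 70% of its speed; a pose out of reach is approached as far as the arm can. A call with a number of a shift or a turn outside -1 to 1 is refused whole. A call with a gripper value outside its range is refused whole. The fingers move at their own pace and stop on an object; "force" is the grip in N (left out, the last holds). Time passes only in rows, so rows that do not move let the fingers close. It gives the time, the measured TCP pose, the force, the opening and the grip force at its end, in the units of the state.
- manip.sense(): the state, without advancing time (a new reading comes with each control period).
- manip.snapshot(name): name is "side" or "top"; returns a dict with "img" (400x640x3 uint8, red, green, blue), "mtx" (3x3 intrinsics, pixels), "world_to_cam" (4x4, takes a point from world to camera coordinates). Camera axes: x right, y up, looking along -z (the intrinsics and any distortion apply to the point x, -y, -z); pixel columns grow to the right and rows downward; lengths in m; the calibration is good to about 2 mm. A picture is of the moment at which its call begins. There is no depth.
- manip.sign_off(): hands the job in; it is judged then, once.
Trained networks look in a picture, given as the dict that the camera call returned (one of the last four; its "shot" number tells which), for a name from the list of things; names that differ only in an ending like _2 or _b are one class to them, and where a whole thing is asked for, a point or a joint stands for the part that bears it (a point fixed in the world has none). Each returns a list of dicts, best first, with "conf" (0 to 1); they miss things now and then, are a little off and sometimes report something else, mostly with a low value. They report only what shows in the picture. A call takes as long as a camera call. They do not tell look-alikes from the thing itself.
- manip.look_for(picture, query): "box" ([left, top, width, height] in pixels, round what is visible of it).
- manip.silhouettes(picture, query): "pixels" (400x640 bool, what is visible of it) and "box" ([left, top, width, height] in pixels, round what is visible of it).
The state is a dict: "t": time; "q": joint angles; "qd": joint speeds; "tau": joint torques, N m; "tcp_pos": TCP position; "tool_rot": TCP orientation; "force": force on the tool from outside, world axes, zero at the start; "ft_torque": the same for the moment, N m; "finger_gap": opening from 0.0 (shut) to 1.0 (fully open); "gripper_force": force on a finger pad.
Only numpy, scipy, OpenCV 4.12 (cv2) and the standard library are available. Lean on these libraries where they do the work, as an engineer would, in place of code of your own. Each camera call takes 0.05 s, during which the arm holds its last target. There are 200 camera calls.

## Working session

There is one attempt and no reset: what is moved stays moved. The work goes in short steps, Python scripts to look and compute and a tool call to move; the robot and the scene stay as the last step left them, time stands still between calls to the robot, and variables do not carry over. Pictures are saved under pics/ and viewed, at most 10 in all, crops included, and the job is handed in when it is done.

Besides the shell and the picture viewer there is one more tool, called in YAML: its name, and indented under it one key for each argument. servo_tool: Moves the arm, as the interface text tells. Its arguments: {"type":"object","properties":{"commands":{"type":"array"},"force":{"type":"number"}},"required":["commands"]}

```bash
mkdir -p pics; ls; python3 - <<'E'
from station import manip
import cv2,numpy as np
print(manip.sense())
for n in("side","top"):
    p=manip.snapshot(n); cv2.imwrite(f"pics/{n}0.png",p["img"][:,:,::-1])
    print(n,p["mtx"],p["world_to_cam"],[k for k in p])
    for q in("tray_ear","tray_mid","stack_mid","rack","mat_mid","gland_mid","bush_mid","piston_mid","flask","tin","wrench","driver"):
        print(q,[(np.round(d["box"]).tolist(),round(d["conf"],2)) for d in manip.look_for(p,q)[:4]])
E
```

```text
pics
{'t': 0.0, 'q': array([-1.38951008e+00,  5.28504872e-01,  1.43390950e+00,  3.58893659e-05,
        1.18137914e+00, -1.78517714e-01]), 'qd': array([ 0.00012485, -0.00073011,  0.00054663, -0.00166202, -0.00193085,
        0.00059523]), 'tau': array([-6.39396676e-04, -4.42356133e+01, -1.78025401e+01, -3.52345714e-04,
        8.33424594e-03,  1.18461384e-05]), 'tcp_pos': array([ 0.21995251, -0.58425511,  0.23030754]), 'tool_rot': array([ 9.83861863e-01,  1.78926309e-01,  1.50703653e-05, -1.10044859e-03]), 'force': array([-0.13879652,  0.29718328, -0.39835522]), 'ft_torque': array([0.01507786, 0.01723102, 0.0651079 ]), 'gripper_force': 0.0, 'finger_gap': 1.0010124793875645}
side [[398.79344152   0.         324.84370221]
 [  0.         398.79344152 200.73877667]
 [  0.           0.           1.        ]] [[-0.93373756 -0.35791873 -0.00532446  0.47147549]
 [ 0.21086774 -0.56200926  0.79980021 -0.1728594 ]
 [-0.28925587  0.74568074  0.60024267 -1.01459449]
 [ 0.          0.          0.          1.        ]] ['img', 'mtx', 'world_to_cam', 'shot']
tray_ear [([398.0, 177.0, 60.0, 28.0], 0.
[... 894 characters left out ...]
251659   0.99662351 -1.23899008]
 [ 0.          0.          0.          1.        ]] ['img', 'mtx', 'world_to_cam', 'shot']
tray_ear [([361.0, 248.0, 51.0, 46.0], 0.86), ([207.0, 256.0, 59.0, 58.0], 0.75), ([232.0, 179.0, 46.0, 57.0], 0.6)]
tray_mid [([360.0, 250.0, 52.0, 43.0], 0.85), ([278.0, 200.0, 7.0, 32.0], 0.71)]
stack_mid []
rack [([272.0, 181.0, 12.0, 44.0], 0.76)]
mat_mid [([331.0, 167.0, 58.0, 62.0], 0.88)]
gland_mid [([360.0, 184.0, 16.0, 20.0], 0.63)]
bush_mid []
piston_mid [([319.0, 138.0, 13.0, 14.0], 0.73)]
flask [([457.0, 187.0, 31.0, 17.0], 0.56)]
tin [([150.0, 176.0, 38.0, 37.0], 0.91)]
wrench [([229.0, 118.0, 51.0, 20.0], 0.53)]
driver [([423.0, 233.0, 26.0, 55.0], 0.63)]
```

```bash
python3 - <<'E'
import cv2
a=cv2.imread("pics/side0.png");b=cv2.imread("pics/top0.png")
cv2.imwrite("pics/s1.png",cv2.resize(a[90:390,150:500],None,fx=2,fy=2,interpolation=3)[:600])
cv2.imwrite("pics/t1.png",cv2.resize(b[100:340,140:500],None,fx=2.2,fy=2.2,interpolation=3))
E
```

```text
(no output)
```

View pics/s1.png

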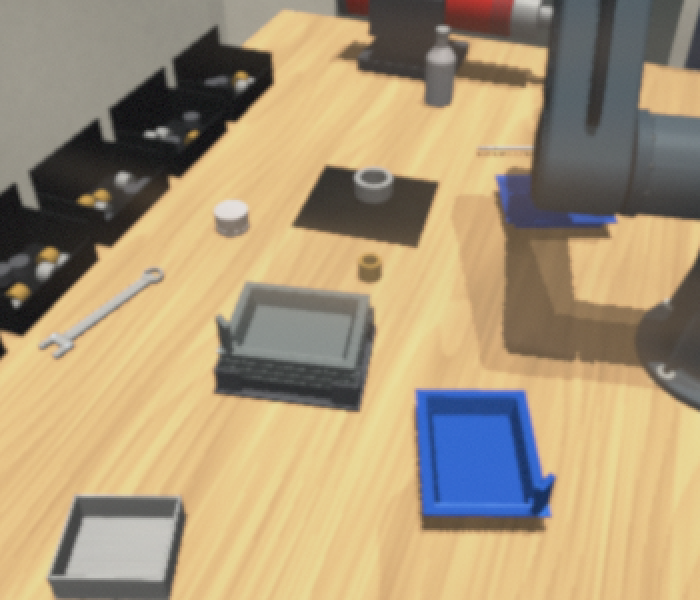

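View pics/t1.png

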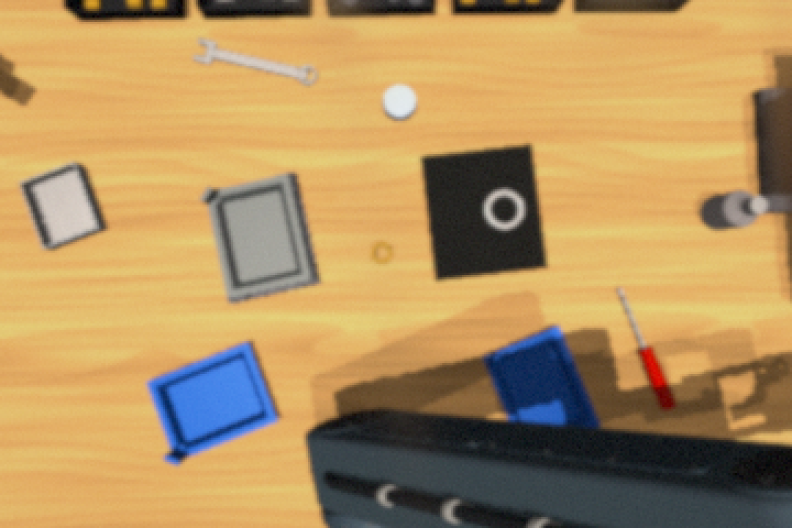

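The tray meant is the grey one in the rack, with its ear at side px (262,257) and top px (236,189). The two blue eared trays, at side (395,320)/(430,190) and top (237,283)/(387,272), are look-alikes. I'll fit the tray pose and the mat next, then check the fit in one enlarged crop.

```bash
cat > h.py <<'E'
import numpy as np,cv2
from scipy.optimize import minimize
from scipy.spatial.transform import Rotation as R
def proj(p,P):
    P=np.atleast_2d(P);c=P@p["world_to_cam"][:3,:3].T+p["world_to_cam"][:3,3]
    u=np.c_[c[:,0],-c[:,1],-c[:,2]]@p["mtx"].T
    return u[:,:2]/u[:,2:]
def ray(p,uv,z):
    M=p["world_to_cam"];A=M[:3,:3];o=-A.T@M[:3,3]
    d=np.linalg.inv(p["mtx"])@[uv[0],uv[1],1];d=A.T@[d[0],-d[1],-d[2]]
    return o+d*(z-o[2])/d[2]
E
python3 - <<'E'
from h import *
from station import manip
T=manip.snapshot("top");S=manip.snapshot("side")
# mat
for p in(T,S):
    for s in manip.silhouettes(p,"mat_mid")[:1]:
        c,_=cv2.findContours(s["pixels"].astype(np.uint8),0,1);c=max(c,key=cv2.contourArea)
        h=np.array([ray(p,q[0],.004)[:2] for q in c],np.float32)
        r=cv2.minAreaRect(h*1000);print("mat",r,s["conf"])
# tray rim masks
e=45*np.pi/180;n=np.array([np.cos(e),np.sin(e)]);t=np.array([-n[1],n[0]])
rim=[(x,y,12) for x in(-82,82) for y in(-64,64)]
ear=[(*(np.array([72.5,54.5])+a*4*n+b*12*t),z) for a in(-1,1) for b in(-1,1) for z in(12,56)]
low=[(x*.93,y*.91,-12) for x,y,_ in rim]
def pts(v,L): return (R.from_euler('z',v[2]).apply(np.array(L)/1000)+[v[0],v[1],.054])
M={}
for nm,p,box in(("top",T,(255,208)),("side",S,(300,250))):
    for q in("tray_ear","tray_mid"):
        for s in manip.silhouettes(p,q):
            b=s["box"]; print(nm,q,np.round(b),round(s["conf"],2),s["pixels"].sum())
            if abs(b[0]+b[2]/2-box[0])<15 and abs(b[1]+b[3]/2-box[1])<15: M.setdefault(nm,(p,s["pixels"]))
def model(p,v):
    m=np.zeros((1600,2560),np.uint8)
    for L in(rim+low,ear): cv2.fillConvexPoly(m,cv2.convexHull(np.round(proj(p,pts(v,L))*4+1.5).astype(np.int32)),1)
    return m
big={k:cv2.resize(m.astype(np.float32),(2560,1600),interpolation=cv2.INTER_LINEAR)>.5 for k,(p,m) in M.items()}
def cost(v,ks): 
    c=0
    for k in ks:
        m=model(M[k][0],v)>0; c+=1-(m&big[k]).sum()/(m|big[k]).sum()
    return c
x0=np.r_[ray(T,(255,208),.066)[:2],.24]
sx=x0+np.array([[0,0,0],[.02,0,0],[0,.02,0],[0,0,.1]])
for ks in([["top"],["side"],["top","side"]]):
    if not all(k in M for k in ks): continue
    r=minimize(cost,x0,args=(ks,),method="Nelder-Mead",options=dict(initial_simplex=sx,xatol=1e-5,fatol=1e-5));print(ks,r.x,r.fun)
v=r.x
print("ear ray check",pts(v,[(72.5,54.5,38)]))
out=[]
for p,(x,y) in((T,(215,165)),(S,(245,220))):
    im=cv2.resize(p["img"][y:y+90,x:x+110,::-1],None,fx=3.6*1,fy=3.6,interpolation=cv2.INTER_CUBIC)
    o=im.copy()
    for L in(rim,ear):
        h=cv2.convexHull(np.round(((proj(p,pts(v,L))+.5-[x,y])*3.6)).astype(np.int32));cv2.polylines(o,[h],True,(0,0,255),1)
    out.append(np.hstack([im,o]))
cv2.imwrite("pics/fit.png",np.vstack(out)[:600,:800])
E
```

```text
mat ((530.5614624023438, -157.77691650390625), (204.43861389160156, 183.79296875), 5.2260847091674805) 0.66
mat ((536.6862182617188, -156.12294006347656), (201.32177734375, 183.1742401123047), 5.463047027587891) 0.71
top tray_ear [210. 256.  56.  54.] 0.95 1882
top tray_ear [235. 178.  46.  58.] 0.75 1933
top tray_ear [359. 247.  52.  44.] 0.73 1490
top tray_mid [206. 255.  60.  56.] 0.77 1992
top tray_mid [361. 248.  51.  45.] 0.72 1530
top tray_mid [232. 178.  52.  58.] 0.59 1913
top tray_mid [273. 179.  12.  48.] 0.55 71
side tray_ear [397. 175.  62.  28.] 0.95 695
side tray_ear [360. 286.  70.  62.] 0.75 3809
side tray_ear [257. 232.  76.  44.] 0.56 2556
side tray_mid [354. 285.  72.  61.] 0.91 3869
side tray_mid [258. 231.  78.  43.] 0.88 2473
side tray_mid [400. 178.  50.  23.] 0.75 591
['top'] [0.49689285 0.19167608 0.20151445] 0.02690143516469623
['side'] [0.50597889 0.18258901 0.22790363] 0.11432712579058324
['top', 'side'] [0.50027743 0.19217299 0.20668407] 0.19826367466721473
ear ray check [[0.56005014 0.26039119 0.092     ]]
```

View pics/fit.png

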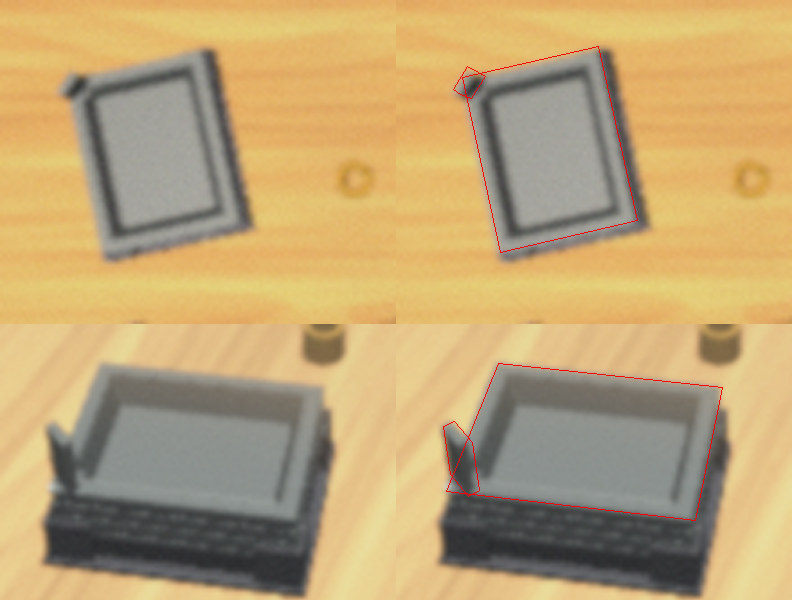

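The crop confirms it: the grey tray in the rack carries an upright ear (top crop (73,86), side crop (60,455)), and the fitted model lies within about 1 px of it. That puts the ear at about (0.560, 0.260), tray yaw at about 11.8°, and the mat centre at about (0.534, -0.157). Moving to hover over the ear.

servo_tool:
  commands: [0.0513, -0.0559, 0.004, 0, 0, 0, 1, 0.0513, -0.0559, 0.004, 0, 0, 0, 1, 0.0513, -0.0559, 0.004, 0, 0, 0, 1, 0.0513, -0.0559, 0.004, 0, 0, 0, 1, 0.0513, -0.0559, 0.004, 0, 0, 0, 1, 0.0513, -0.0559, 0.004, 0, 0, 0, 1, 0.0513, -0.0559, 0.004, 0, 0, 0, 1, 0.0513, -0.0559, 0.004, 0, 0, 0, 1, 0.0513, -0.0559, 0.004, 0, 0, 0, 1, 0.0513, -0.0559, 0.004, 0, 0, 0, 1, 0.0513, -0.0559, 0.004, 0, 0, 0, 1, 0.0513, -0.0559, 0.004, 0, 0, 0, 1]
  force: 100

```text
t: 2.7
tcp_pos: [0.3906, -0.1611, 0.2076]
tool_rot: [0.984, 0.179, 0.0, 0.0]
force: [1.3, 0.7, 0.9]
finger_gap: 1.0
gripper_force: 0.0
```

servo_tool:
  commands: [0.0513, -0.0559, 0.004, 0, 0, 0, 1, 0.0513, -0.0559, 0.004, 0, 0, 0, 1, 0.0513, -0.0559, 0.004, 0, 0, 0, 1, 0.0513, -0.0559, 0.004, 0, 0, 0, 1, 0.0513, -0.0559, 0.004, 0, 0, 0, 1, 0.0513, -0.0559, 0.004, 0, 0, 0, 1, 0.0513, -0.0559, 0.004, 0, 0, 0, 1, 0.0513, -0.0559, 0.004, 0, 0, 0, 1, 0.0513, -0.0559, 0.004, 0, 0, 0, 1, 0.0513, -0.0559, 0.004, 0, 0, 0, 1, 0.0513, -0.0559, 0.004, 0, 0, 0, 1, 0.0513, -0.0559, 0.004, 0, 0, 0, 1]

```text
t: 3.7
tcp_pos: [0.5605, 0.2617, 0.1833]
tool_rot: [0.984, 0.179, 0.0, 0.0]
force: [0.8, -0.5, 0.2]
finger_gap: 1.0
gripper_force: 0.0
```

servo_tool:
  commands: [0, 0, 0, 0, 0, -0.0194, 1, 0, 0, 0, 0, 0, -0.0194, 1, 0, 0, 0, 0, 0, -0.0194, 1, 0, 0, 0, 0, 0, -0.0194, 1, 0, 0, 0, 0, 0, -0.0194, 1, 0, 0, 0, 0, 0, -0.0194, 1, 0, 0, 0, 0, 0, -0.0194, 1, 0, 0, 0, 0, 0, -0.0194, 1, 0, 0, 0, 0, 0, -0.0194, 1, 0, 0, 0, 0, 0, -0.0194, 1, 0, 0, 0, 0, 0, -0.0194, 1, 0, 0, 0, 0, 0, -0.0194, 1]

```text
t: 4.7
tcp_pos: [0.5601, 0.2597, 0.1833]
tool_rot: [0.61, 0.792, 0.0, 0.0]
force: [0.1, 0.3, -0.1]
finger_gap: 1.003
gripper_force: 0.0
```

servo_tool:
  commands: [0, 0, 0, 0, 0, -0.0194, 1, 0, 0, 0, 0, 0, -0.0194, 1, 0, 0, 0, 0, 0, -0.0194, 1, 0, 0, 0, 0, 0, -0.0194, 1, 0, 0, 0, 0, 0, -0.0194, 1, 0, 0, 0, 0, 0, -0.0194, 1, 0, 0, 0, 0, 0, 0, 1]

```text
t: 5.28
tcp_pos: [0.5601, 0.2597, 0.1833]
tool_rot: [0.289, 0.957, 0.0, 0.0]
force: [0.5, 0.9, -0.0]
finger_gap: 1.0
gripper_force: 0.0
```

```bash
cat >> h.py <<'E'
def togo(s,pos,yaw):
    Rt=R.from_quat(s["tool_rot"]);G=R.from_matrix(np.array([[np.cos(yaw),np.sin(yaw),0],[np.sin(yaw),-np.cos(yaw),0],[0,0,-1]]))
    print("t",s["t"],"tcp",np.round(s["tcp_pos"],4),"gap",round(s["finger_gap"],3),"F",np.round(s["force"],2),"gf",round(s["gripper_force"],1),"q",np.round(s["q"],2))
    print("shift share",np.round(Rt.inv().apply(np.array(pos)-s["tcp_pos"])/.5,4),"rot share",np.round((Rt.inv()*G).as_rotvec()/(2*np.pi),4))
E
python3 - <<'E'
from h import *
from station import manip
togo(manip.sense(),[.560,.260,.150],np.radians(146.8))
T=manip.snapshot("top");S=manip.snapshot("side")
out=[]
for p,(x,y) in((T,(205,150)),(S,(225,190))):
    print(proj(p,[[.56,.26,.092]]))
    out.append(cv2.resize(p["img"][y:y+120,x:x+80,::-1],None,fx=5,fy=5,interpolation=cv2.INTER_CUBIC))
cv2.imwrite("pics/hov.png",np.hstack(out))
E
```

```text
t 5.2833 tcp [0.5601 0.2597 0.1833] gap 1.0 F [ 0.53  0.89 -0.01] gf 0.0 q [ 0.25  0.57  1.5  -0.    1.07 -0.73]
shift share [0.0006 0.0004 0.0666] rot share [ 0.     0.    -0.001]
[[234.66330049 187.27798894]]
[[262.51169212 255.48084273]]
```

View pics/hov.png

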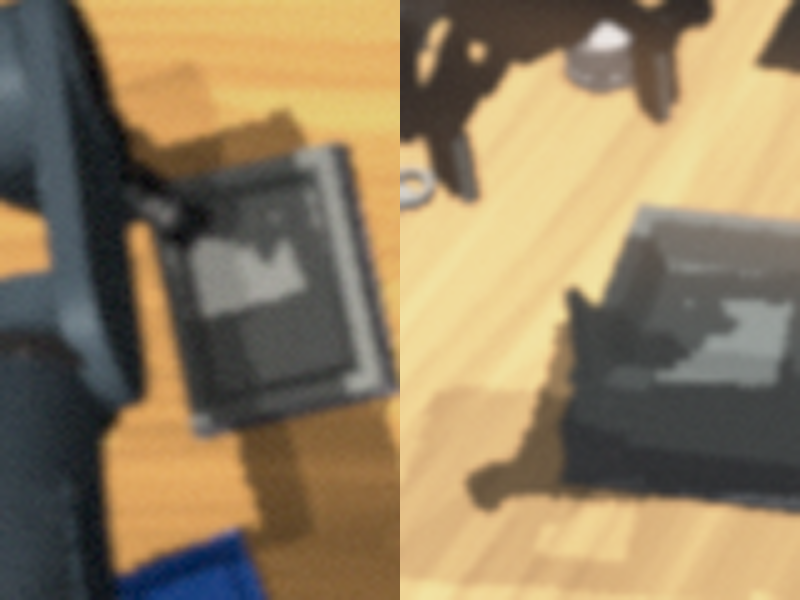

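The fingers stand open above the ear (side crop tips at (460,195) and (660,115), ear at (575,310)), and their alignment is consistent with the fit. Descending and closing gently.

servo_tool:
  commands: [0, 0, 0.03, 0, 0, 0, 1, 0, 0, 0.03, 0, 0, 0, 1, 0, 0, 0.03, 0, 0, 0, 0.6, 0, 0, 0.03, 0, 0, 0, 0.2, 0, 0, 0.03, 0, 0, 0, 0, 0, 0, 0.03, 0, 0, 0, -0.2, 0, 0, 0.02, 0, 0, 0, -0.4, 0, 0, 0.014, 0, 0, 0, -0.4, 0, 0, 0, 0, 0, 0, -0.4]
  force: 20

```text
t: 6.13
tcp_pos: [0.5592, 0.2594, 0.0748]
tool_rot: [0.29, 0.957, -0.001, -0.001]
force: [0.2, -0.1, 0.2]
finger_gap: 0.301
gripper_force: 0.0
```

servo_tool:
  commands: [0, 0, 0, 0, 0, 0, -0.6, 0, 0, 0, 0, 0, 0, -0.6, 0, 0, 0, 0, 0, 0, -0.7, 0, 0, 0, 0, 0, 0, -0.7]

```text
t: 6.47
tcp_pos: [0.5607, 0.2598, 0.0772]
tool_rot: [0.29, 0.957, 0.0, 0.001]
force: [-0.0, -0.1, 0.4]
finger_gap: 0.153
gripper_force: 0.0
```

servo_tool:
  commands: [0, 0, 0, 0, 0, 0, -1, 0, 0, 0, 0, 0, 0, -1, 0, 0, 0, 0, 0, 0, -1, 0, 0, 0, 0, 0, 0, -1, 0, 0, 0, 0, 0, 0, -1, 0, 0, 0, 0, 0, 0, -1]

```text
t: 6.97
tcp_pos: [0.5609, 0.26, 0.0771]
tool_rot: [0.29, 0.957, 0.001, 0.001]
force: [-0.2, 1.1, 5.5]
finger_gap: 0.087
gripper_force: 26.9
```

Gripped at gap 0.087, about 7.4 mm against the 8 mm plate, with little side force. Tightening, then peeling about the far corner at 1° per row.

servo_tool:
  commands: [0, 0, 0, 0, 0, 0, -1, 0, 0, 0, 0, 0, 0, -1, 0, 0, 0, 0, 0, 0, -1, 0.0001, -0.0004, -0.0068, -0.00276, -0.00037, 0, -1, 0.0001, -0.0004, -0.0068, -0.00276, -0.00037, 0, -1, 0.0001, -0.0004, -0.0068, -0.00276, -0.00037, 0, -1, 0.0001, -0.0004, -0.0068, -0.00276, -0.00037, 0, -1]
  force: 100

```text
t: 7.55
tcp_pos: [0.5582, 0.2586, 0.089]
tool_rot: [0.29, 0.956, 0.032, 0.014]
force: [-0.2, 0.2, -7.1]
finger_gap: 0.077
gripper_force: 97.4
```

servo_tool:
  commands: [0.0001, -0.0004, -0.0068, -0.00276, -0.00037, 0, -1, 0.0001, -0.0004, -0.0068, -0.00276, -0.00037, 0, -1, 0.0001, -0.0004, -0.0068, -0.00276, -0.00037, 0, -1, 0.0001, -0.0004, -0.0068, -0.00276, -0.00037, 0, -1, 0.0001, -0.0004, -0.0068, -0.00276, -0.00037, 0, -1, 0, 0, 0, 0, 0, 0, -1]

```text
t: 8.05
tcp_pos: [0.5579, 0.2565, 0.1079]
tool_rot: [0.289, 0.954, 0.073, 0.034]
force: [0.4, 0.2, -0.5]
finger_gap: 0.076
gripper_force: 98.8
```

```bash
python3 - <<'E'
from h import *
from station import manip
togo(manip.sense(),[.560,.260,.150],np.radians(146.8))
p=manip.snapshot("side")
cv2.imwrite("pics/peel.png",cv2.resize(p["img"][190:310,235:365,::-1],None,fx=5,fy=5,interpolation=cv2.INTER_CUBIC))
E
```

```text
t 8.05 tcp [0.5579 0.2565 0.1079] gap 0.076 F [ 0.4   0.2  -0.48] gf 98.8 q [ 0.2   0.63  1.68  0.15  0.71 -0.89]
shift share [-0.0015  0.0214 -0.0819] rot share [ 0.0253  0.0037 -0.0014]
```

View pics/peel.png

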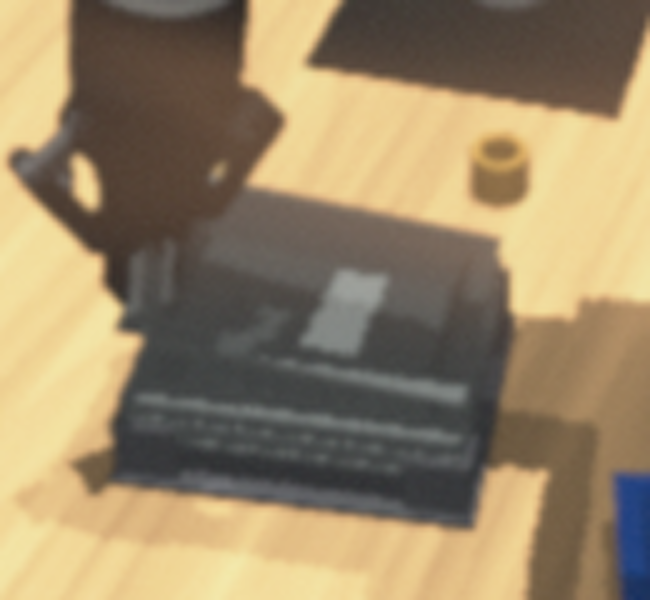

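The ear corner is up about 31 mm at 9° tilt, the far corner and the rack stack (px (130..480, 390..520)) are still down, and the bush is untouched. I'll peel 3° further with a short hold, then lift straight up.

servo_tool:
  commands: [0.0001, -0.0004, -0.0068, -0.00276, -0.00037, 0, -1, 0.0001, -0.0004, -0.0068, -0.00276, -0.00037, 0, -1, 0.0001, -0.0004, -0.0068, -0.00276, -0.00037, 0, -1, 0, 0, 0, 0, 0, 0, -1, 0, 0, 0, 0, 0, 0, -1, 0, 0, 0, 0, 0, 0, -1]

```text
t: 8.6
tcp_pos: [0.5558, 0.255, 0.1167]
tool_rot: [0.288, 0.952, 0.095, 0.043]
force: [-0.4, -0.3, -1.0]
finger_gap: 0.077
gripper_force: 98.8
```

servo_tool:
  commands: [0, 0.0021, -0.0098, 0, 0, 0, -1, 0, 0.0021, -0.0098, 0, 0, 0, -1, 0, 0.0021, -0.0098, 0, 0, 0, -1, 0, 0.0021, -0.0098, 0, 0, 0, -1, 0, 0.0021, -0.0098, 0, 0, 0, -1, 0, 0.0021, -0.0098, 0, 0, 0, -1, 0, 0.0021, -0.0098, 0, 0, 0, -1, 0, 0.0021, -0.0098, 0, 0, 0, -1, 0, 0.0021, -0.0098, 0, 0, 0, -1, 0, 0.0021, -0.0098, 0, 0, 0, -1, 0, 0.0021, -0.0098, 0, 0, 0, -1, 0, 0.0021, -0.0098, 0, 0, 0, -1]

```text
t: 9.6
tcp_pos: [0.5544, 0.2561, 0.1772]
tool_rot: [0.288, 0.952, 0.095, 0.043]
force: [0.1, -0.9, -2.0]
finger_gap: 0.077
gripper_force: 98.6
```

```bash
python3 - <<'E'
from h import *
from station import manip
togo(manip.sense(),[.560,.260,.190],np.radians(146.8))
p=manip.snapshot("side")
cv2.imwrite("pics/lift.png",cv2.resize(p["img"][150:310,225:385,::-1],None,fx=3.7,fy=3.7,interpolation=cv2.INTER_CUBIC))
E
```

```text
t 9.6 tcp [0.5544 0.2561 0.1772] gap 0.077 F [ 0.15 -0.94 -1.96] gf 98.6 q [ 0.19  0.51  1.67  0.18  0.8  -0.91]
shift share [-0.0057  0.0177 -0.0222] rot share [ 0.0331  0.0046 -0.0013]
```

View pics/lift.png

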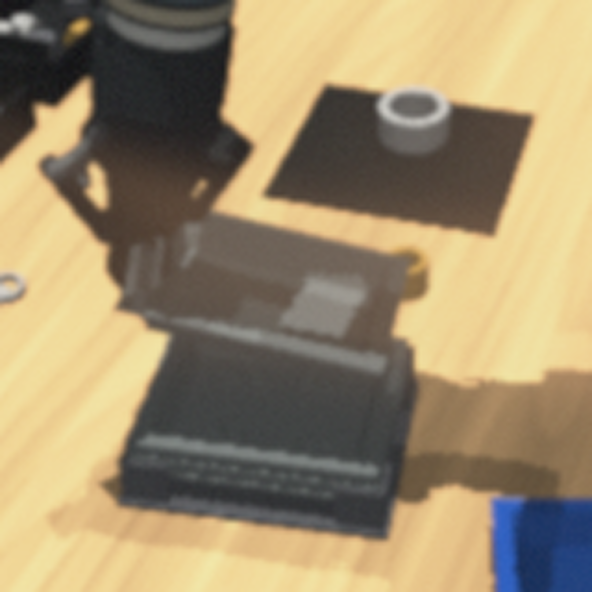

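The tray is free and in hand, and the stack is seated in its rack. Leveling, then carrying it over.

servo_tool:
  commands: [0, 0, -0.002, 0.00276, 0.00038, -0.0001, -1, 0, 0, -0.001, 0.00276, 0.00038, -0.0001, -1, 0, 0, 0, 0.00276, 0.00038, -0.0001, -1, 0, 0, 0, 0.00276, 0.00038, -0.0001, -1, 0, 0, 0, 0.00276, 0.00038, -0.0001, -1, 0, 0, 0, 0.00276, 0.00038, -0.0001, -1, 0, 0, 0, 0.00276, 0.00038, -0.0001, -1, 0, 0, 0, 0.00276, 0.00038, -0.0001, -1, 0, 0, 0, 0.00276, 0.00038, -0.0001, -1, 0, 0, 0, 0.00276, 0.00038, -0.0001, -1, 0, 0, 0, 0.00276, 0.00038, -0.0001, -1, 0, 0, 0, 0.00276, 0.00038, -0.0001, -1]

```text
t: 10.65
tcp_pos: [0.5542, 0.2559, 0.1782]
tool_rot: [0.286, 0.958, -0.001, -0.0]
force: [0.5, 0.2, -1.6]
finger_gap: 0.076
gripper_force: 98.6
```

servo_tool:
  commands: [-0.0106, -0.0127, 0, 0, 0, 0, -1, -0.0212, -0.0254, 0, 0, 0, 0, -1, -0.0212, -0.0254, 0, 0, 0, 0, -1, -0.0212, -0.0254, 0, 0, 0, 0, -1, -0.0212, -0.0254, 0, 0, 0, 0, -1, -0.0212, -0.0254, 0, 0, 0, 0, -1, -0.0212, -0.0254, 0, 0, 0, 0, -1, -0.0212, -0.0254, 0, 0, 0, 0, -1, -0.0212, -0.0254, 0, 0, 0, 0, -1, -0.0212, -0.0254, 0, 0, 0, 0, -1, -0.0212, -0.0254, 0, 0, 0, 0, -1]

```text
t: 11.57
tcp_pos: [0.574, 0.0818, 0.1783]
tool_rot: [0.286, 0.958, -0.0, -0.0]
force: [-0.2, 0.3, -1.8]
finger_gap: 0.078
gripper_force: 98.7
```

servo_tool:
  commands: [-0.0212, -0.0254, 0, 0, 0, 0, -1, -0.0212, -0.0254, 0, 0, 0, 0, -1, -0.0212, -0.0254, 0, 0, 0, 0, -1, -0.0212, -0.0254, 0, 0, 0, 0, -1, -0.0212, -0.0254, 0, 0, 0, 0, -1, -0.0212, -0.0254, 0, 0, 0, 0, -1, -0.0212, -0.0254, 0, 0, 0, 0, -1, -0.0212, -0.0254, 0, 0, 0, 0, -1, -0.0212, -0.0254, 0, 0, 0, 0, -1, -0.0212, -0.0254, 0, 0, 0, 0, -1, -0.0106, -0.0127, 0, 0, 0, 0, -1, 0, 0, 0, 0, 0, 0, -1]

```text
t: 12.57
tcp_pos: [0.5943, -0.0915, 0.1783]
tool_rot: [0.287, 0.958, -0.0, 0.0]
force: [0.8, 0.9, -1.1]
finger_gap: 0.078
gripper_force: 98.7
```

servo_tool:
  commands: [0, 0, 0, 0, 0, 0, -1, 0, 0, 0, 0, 0, 0, -1, 0, 0, 0, 0, 0, 0, -1]

```text
t: 12.82
tcp_pos: [0.5938, -0.0881, 0.1782]
tool_rot: [0.286, 0.958, 0.0, -0.0]
force: [-1.0, -0.2, -0.5]
finger_gap: 0.078
gripper_force: 98.7
```

```bash
python3 - <<'E'
from h import *
from station import manip
togo(manip.sense(),[.594,-.089,.180],np.radians(146.8))
p=manip.snapshot("side");q=manip.snapshot("top")
# expected rim corners, if the tray kept its place in the grip
s=manip.sense();c=s["tcp_pos"]+[-.0605,-.068,-.023]
P=R.from_euler('z',.207).apply(np.array([(x,y,.012) for x,y in((-.082,-.064),(-.082,.064),(.082,.064),(.082,-.064))]))+c
o=[]
for k,(x,y) in((p,(240,90)),(q,(220,120))):
    im=np.ascontiguousarray(cv2.resize(k["img"][y:y+200,x:x+200,::-1],None,fx=2,fy=2,interpolation=cv2.INTER_CUBIC))
    cv2.polylines(im,[np.round((proj(k,P)+.5-[x,y])*2).astype(np.int32)],True,(0,0,255),1);o.append(im)
print("mid",c);cv2.imwrite("pics/end.png",np.hstack(o))
E
```

```text
t 12.8167 tcp [ 0.5938 -0.0881  0.1782] gap 0.078 F [-0.97 -0.23 -0.52] gf 98.7 q [-0.33  0.56  1.55  0.    1.04 -1.33]
shift share [-0.0013 -0.0012 -0.0037] rot share [ 0.     -0.0001  0.    ]
mid [ 0.53348604 -0.15621185  0.15524089]
```

View pics/end.png

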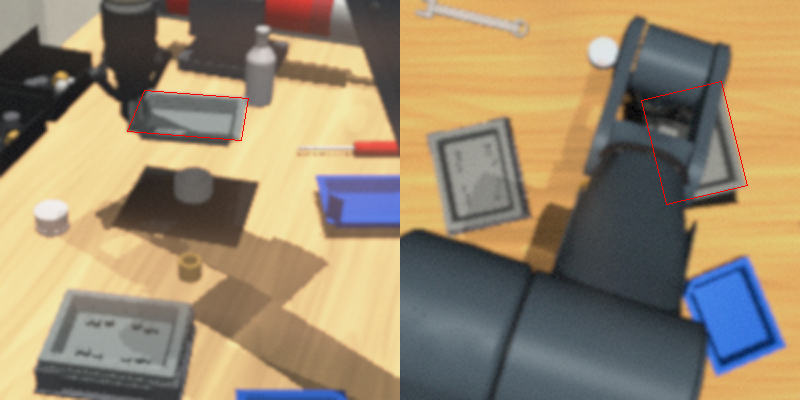

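The tray's rim matches the expected level outline over the mat (side (128..248, 92..140)). The stack is seated with its catches showing, and the gland, bush, piston, flask and the rest are where they were. Letting it settle, then handing in.

servo_tool:
  commands: [0, 0, 0, 0, 0, 0, -1, 0, 0, 0, 0, 0, 0, -1, 0, 0, 0, 0, 0, 0, -1, 0, 0, 0, 0, 0, 0, -1, 0, 0, 0, 0, 0, 0, -1, 0, 0, 0, 0, 0, 0, -1, 0, 0, 0, 0, 0, 0, -1, 0, 0, 0, 0, 0, 0, -1]

```text
t: 13.58
tcp_pos: [0.5942, -0.0892, 0.1782]
tool_rot: [0.286, 0.958, -0.0, -0.0]
force: [-0.4, -0.4, -1.0]
finger_gap: 0.078
gripper_force: 98.7
```

```bash
python3 -c "
from station import manip
print(abs(manip.sense()['qd']).max()); print(manip.sign_off())"
```

```text
0.0011330671878068042
the job is handed in; nothing more can be done
None
```

I peeled the top tray off ear corner first and handed the job in with it still gripped, level, about 15.5 cm above the bench over the middle of the mat; in the last pictures the other trays were seated and nothing else visible had moved (no verdict was returned).

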